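Hang the pocket multimeter on the loose panel hook, dial outward

ROBOT

A 6-joint arm with a two-finger parallel gripper is mounted at the origin on the work surface. World frame = base frame: x ahead of the robot, y to its left, z up, the work surface at z = 0. Lengths are in m, angles in rad, forces in N, time in s.
With the tool pointing down it reaches from about 0.375 to 0.975 m from the base axis. Payload 3.8 kg.
Tool frame: the origin (TCP) lies on the centre line of the jaws, within the pads' length; the fingertips stand 17 mm ahead of it and the grasp point (between the pads) lies 2 mm behind it (bot.tip_extent is the distance from the TCP to the fingertips, in m); z points along the fingers, y is the line along which they close (so a half turn about z gives the same grasp; the last joint's range is limited). The gripper opens to 85 mm and grips with 20 to 120 N. Pads are 22 mm wide; open, the fingers measure 114 mm over their backs; the gripper's body (76 mm by 85 mm) begins 54 mm behind the grasp point. The pads swing forward as they close: fully open they stand 13 mm farther back than shut.
Start: joints at [-1.352, 0.264, 1.604, -0, 1.274, -0.037], TCP at [0.171, -0.653, 0.248] pointing down, gripper open.
Joint ranges: [-2.63, 2.63], [-0.94, 2.18], [0.31, 2.57], [-1.31, 4.45], [0, 2.66], [-2.55, 2.55]. Speed limits (rad/s): [2.57, 2.57, 3.14, 3.14, 3.14, 3.14].

INTERFACE

Orientations are given as a rotation vector (axis times angle).
In Python, from workcell import readout, read_camera, finish_job, bot gives the robot as it stands.
- The arm moves only by the tool jog_arm, never from a script. Its argument "deltas" is one flat list of numbers, 7 for each row, row after row: the shift along the tool's x, y, z in m, then the turn, a rotation vector about the tool's x, y, z in degrees, then the gripper command: -1 is shut, 1 is fully open, values between are in proportion. A call has 1 to 8 rows; each row is the pose to reach, as a shift and turn from the pose commanded when the call began, along the tool's axes at that moment; what a row does not reach only later rows make up. A row lasts 1/10 s, in which the tool goes at most 50 mm and 8.59 degrees, less where a joint would pass 70% of its speed; a pose out of reach is approached as far as the arm can. A call with a gripper value outside its range is refused whole. The fingers move at their own pace and stop on an object; "squeeze" is the grip in N (left out, the last holds). Time passes only in rows, so rows that repeat a pose let the fingers close. It gives the time, the measured TCP pose, the force, the opening and the grip force at its end, in the units of the state.
- readout.read_state(): the state, without advancing time (a new reading comes with each control period).
- read_camera(name): name is "side" or "top" or "wrist"; returns a dict with "color" (400x640x3 uint8, blue, green, red), "fx", "fy", "cx", "cy" (pixels), "origin" and "attitude" of the camera in the world. Camera axes: x right, y down, z forward; pixel columns grow to the right and rows downward; lengths in m; the calibration is good to about 2 mm. A picture is of the moment at which its call begins. There is no depth.
- finish_job(): hands the job in; it is judged then, once.
The state is a dict: "time": time; "q": joint angles; "joint_vel": joint speeds; "joint_torque": joint torques, N m; "tool_pos": TCP position; "tcp_rot": TCP orientation; "wrist_force": force on the tool from outside, world axes, zero at the start; "torque": the same for the moment, N m; "width": opening from 0.0 (shut) to 1.0 (fully open); "grip_force": force on a finger pad.
Only numpy, scipy, OpenCV 4.12 (cv2) and the standard library are available. Lean on these libraries where they do the work, as an engineer would, in place of code of your own. Each camera call takes 0.05 s, during which the arm holds its last target. There are 200 camera calls.

TASK

Take the yellow pocket multimeter out of its cradle and hang it by the slot in its top tab on the middle hook of the low blue tool panel, with its dial and display facing out, away from the panel, and slid along the hook until its back is right against the panel. The hook is loose and may be swung to either side, so find its tip by feel and work the meter on gently, never forcing it against the hook or panel; let go and leave it hanging straight and still, and do not disturb the solder reel, the flux jar or the circuit board.

Things in the scene. Friction and masses are not known exactly. Their poses are not given: they have to be found in the camera images.
- meter_center (a point): Centre of the body (half-way up) of the loose yellow pocket multimeter, 0.15 to 0.29 kg: 26 mm thick (its x), 62 wide (y), 112 tall (z). Front, with black panel, display and rotary dial, looks to its -x; the back is a plain black cover. Best gripped across the 62 mm width from above, 12 mm below the body's top (44 mm above this point), clear of the tab on top.
- meter_eye (a point): Centre of the slot in the meter's hanger tab, 66 mm above meter_center, same axes. The tab stands on the body's top at mid-thickness: 4 mm thick (x), 34 wide (y), 22 tall. The upright slot goes through it along x: 7.5 mm wide, 14 tall, its lower edge 3 mm above the body's top, 5 mm of tab left above it.
- meter_face (a point): Centre of the meter's front (dial) face: 13 mm from meter_center along the meter's -x; same axes.
- cradle: Black desk cradle, fixed, 50 x 88 mm, in which the meter stands at the start; origin at the centre of its underside, axes parallel to the meter's then. It may be turned any way round. The meter rests 6 mm above the bench in a pocket 14 mm deep with 1 to 2 mm play.
- panel: Low blue perforated tool panel, fixed, 340 mm wide, 195 tall; origin on the bench under the middle of its front face. x points into the panel, so -x is outward (the hooks' side); y along it, z up. Its base plate, 8 mm thick, reaches 45 mm out. Two tight side hooks, with a gauge and tweezers, 145 mm either side of the middle, reach 28 mm out.
- hook_root (a point): On the panel's face, where the middle hook leaves it, at mid-height of its bar: 185 mm up, 10 mm under the panel's top edge; axes as the panel. When the meter hangs home the slot's top rests on the bar (slot centre 5.5 mm below this point) and its back touches the panel (slot centre 13 mm out). Meter and panel or hook must never press on each other with over 25 N.
- hook_straight (a point): Where the hook's lip would be if it pointed straight out: 34 mm out from hook_root. The hook is bent from flat strip 5 mm wide, 3 thick; its lip turns up to 9.5 mm above the bar's middle (11 mm overall). It swivels about the upright axis through hook_root and starts up to 0.40 rad (13 mm) to either side, NOT shown by this reading. It stays where left; about 4 N sideways at the lip turns it.
- reel: Reel of solder, white flanges, 54 mm across, 42 mm tall, standing loose; origin at the centre of its underside. Leave alone.
- flux: Small flux jar with black cap, 36 mm across, 50 mm tall, standing loose; origin at the centre of its underside. Leave alone.
- pcb: Blue circuit board, 75 x 110 mm, 16 mm tall with its parts, lying loose; origin at the centre of its underside. Leave alone.
There are look-alikes about, which are no part of the job. Of the things like the part that bears meter_center, leave any that is green, pink or red; of the rest the smaller one is meant.

How it is judged:
By the outcome, as a careful person would: the job done as asked, in the order asked, and still so for the second after the job is handed in, with the robot touching nothing.
It also fails if it takes over 72 s, if anything falls off the work surface, if the arm or the gripper's body presses on something with over 40 N, if the wrist force passes 120 N, or if a joint passes its speed limit or range.

## Working session

There is one attempt and no reset: what is moved stays moved. The work goes in short steps, Python scripts to look and compute and a tool call to move; the robot and the scene stay as the last step left them, time stands still between calls to the robot, and variables do not carry over. Pictures are saved under pics/ and viewed, at most 10 in all, crops included, and the job is handed in when it is done.

Besides the shell and the picture viewer there is one more tool, called as name(argument=value, ...) on one line, values as JSON. jog_arm: Moves the arm, as the interface text tells. Its arguments: {"type":"object","properties":{"deltas":{"type":"array"},"squeeze":{"type":"number"}},"required":["deltas"]}

```bash
mkdir -p pics; ls; cat > h.py <<'E'
import numpy as np, cv2
from scipy.spatial.transform import Rotation as R
from workcell import readout, read_camera, finish_job, bot
def cam(n,f=None):
    c=read_camera(n)
    if f: cv2.imwrite('pics/'+f,c['color'])
    return c
def att(c):
    a=np.array(c['attitude'],float)
    return a if a.shape==(3,3) else R.from_rotvec(a).as_matrix()
def ray(c,u,v):
    return att(c)@np.array([(u-c['cx'])/c['fx'],(v-c['cy'])/c['fy'],1.])
def onz(c,u,v,z):
    d=ray(c,u,v);o=np.array(c['origin']);return o+d*(z-o[2])/d[2]
def proj(c,p):
    q=att(c).T@(np.array(p)-np.array(c['origin']));return np.array([c['fx']*q[0]/q[2]+c['cx'],c['fy']*q[1]/q[2]+c['cy']])
E
python3 - <<'E'
from h import *
a=cam('top','a.png');b=cam('side','b.png')
for c in(a,b):print(c['fx'],c['cx'],c['origin'],c['attitude'])
print(readout.read_state())
E
```

```text
pics
468.19560460634347 320.78728847265734 [ 0.37682526 -0.03335498  1.22460944] [-2.14984568  2.13526669 -0.19207957]
405.8032442609461 318.4241787964905 [0.47847353 0.62874977 0.54937787] [-0.17787358  2.68021479 -1.45718843]
{'time': 0.1, 'q': array([-1.35189669e+00,  2.64704905e-01,  1.60527712e+00, -1.78136963e-05,
        1.27371918e+00, -3.68515821e-02]), 'joint_vel': array([ 0.00038846, -0.00169186, -0.00162764,  0.00155636, -0.00231031,
       -0.00014494]), 'joint_torque': array([ 3.45355338e-04, -5.16705322e+01, -3.68589985e+01, -1.05813540e-04,
        6.32964220e-03,  1.08094611e-05]), 'tool_pos': array([ 0.1706392 , -0.6524024 ,  0.24704682]), 'tcp_rot': array([-3.11385950e+00, -4.00379667e-01,  3.27481815e-04]), 'wrist_force': array([ 0.22070821, -0.19803559, -0.81288936]), 'torque': array([ 0.00560877,  0.01571428, -0.04043876]), 'grip_force': 0.0, 'width': 1.0016250643417264}
```

View pics/a.png

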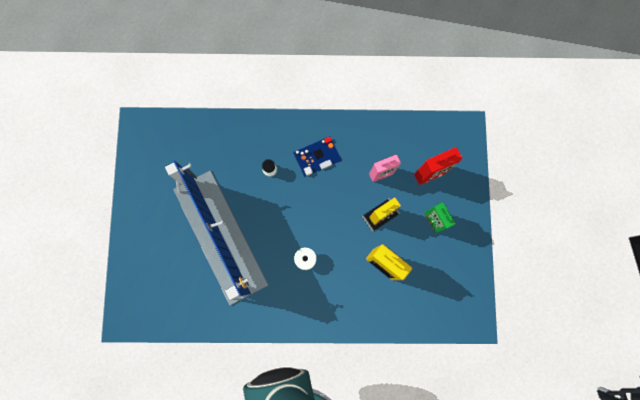

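View pics/b.png

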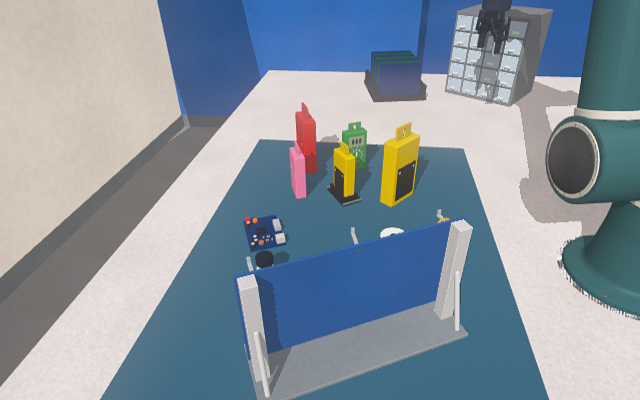

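Candidates for the meter: small yellow in a black cradle, top view (383,213) / side (345,172); large yellow at top (388,262) / side (400,165); pink (385,168), red (438,165) and green (440,217) are excluded by colour. The smaller yellow one in the cradle fits. I'll confirm it in an enlarged crop.

```bash
python3 - <<'E'
import cv2,numpy as np
a=cv2.imread('pics/a.png');b=cv2.imread('pics/b.png')
A=cv2.resize(a[190:240,350:410],(480,400),interpolation=cv2.INTER_CUBIC)
B=cv2.resize(b[135:210,325:365],(213,400),interpolation=cv2.INTER_CUBIC)
C=cv2.resize(a[155:310,160:275],None,fx=3,fy=3,interpolation=cv2.INTER_CUBIC)
t=np.hstack([A,B]); cv2.imwrite('pics/c.png',t)
D=cv2.resize(b[205:285,225:480],(800,251),interpolation=cv2.INTER_CUBIC)
E=np.zeros((600,800,3),np.uint8);E[:251]=D
F=cv2.resize(a[155:310,160:275],(258,349),interpolation=cv2.INTER_CUBIC);E[251:,:258]=F
G=cv2.resize(a[200:245,190:240],(387,349),interpolation=cv2.INTER_CUBIC);E[251:,300:687]=G
cv2.imwrite('pics/d.png',E)
E
```

```text
(no output)
```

View pics/c.png

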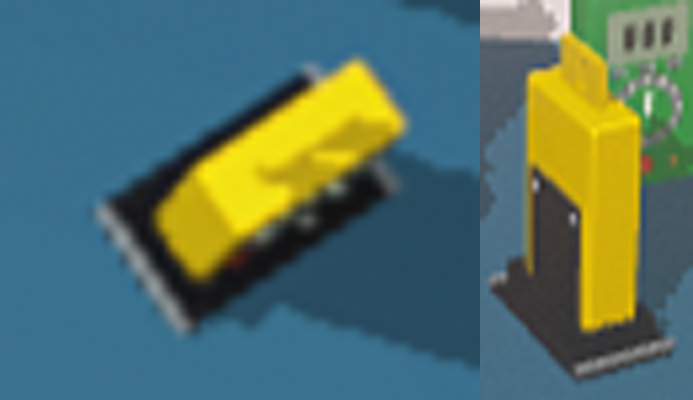

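View pics/d.png

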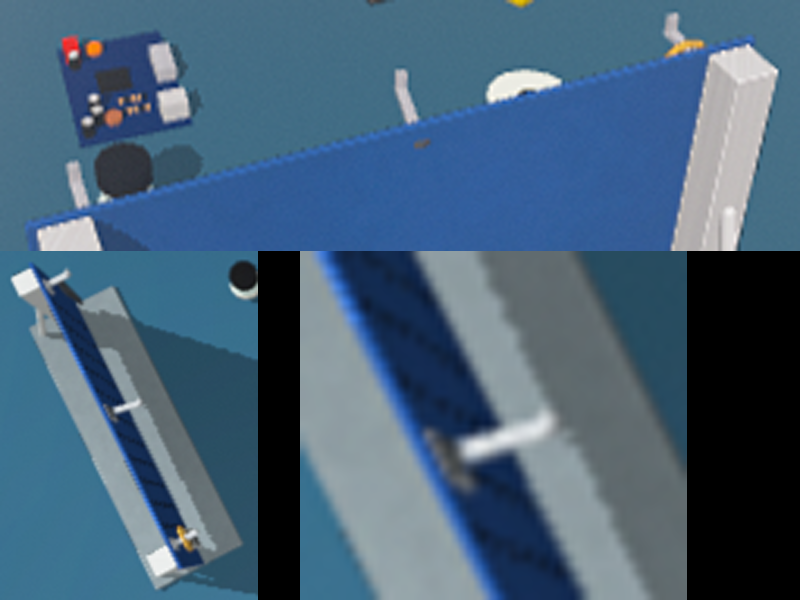

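The enlarged crop confirms the small yellow meter in its cradle. Its dial side faces lower-right in the top view and its plain black screwed back faces the panel side. The hook root is at about top px (210.7,226.3) and the lip at about (221.7,221.8), so the hook is swung.

```bash
python3 - <<'E'
from h import *
a=cam('top');b=cam('side')
np.set_printoptions(precision=4,suppress=True)
img=a['color'];hsv=cv2.cvtColor(img,cv2.COLOR_BGR2HSV)
print('cam',att(a))
# bright top edge
for n,p in dict(root=(210.7,226.3)).items(): print(n,onz(a,*p,.185))
print('lip',onz(a,221.7,221.8,.1945))
# panel top edge: bright blue, in a window
m=((hsv[...,0]>100)&(hsv[...,0]<125)&(hsv[...,1]>180)&(hsv[...,2]>120))
m[:,:165]=0;m[:,250:]=0;m[:158]=0;m[310:]=0
ys,xs=np.nonzero(m);print(len(xs))
P=np.array([onz(a,x,y,.195) for x,y in zip(xs,ys)])[:,:2]
l=cv2.fitLine(P.astype(np.float32),cv2.DIST_HUBER,0,.001,.001).ravel();print('edge',l,np.degrees(np.arctan2(l[1],l[0])))
t=(P-l[2:])@l[:2];print(t.min(),t.max(), 'ends',l[2:]+l[:2]*t.min(),l[2:]+l[:2]*t.max(), np.abs((P-l[2:])@[-l[1],l[0]]).max())
# hook in side: lip top
D=lambda u,v:(225+u/800*255,205+v/251*80)
for u,v in((402,73),(413,122)): print('side',D(u,v),onz(b,*D(u,v),.1945))
# cradle corners from crop A scale 8
q=lambda u,v:(350+u/8,190+v/8)
for u,v in((100,208),(310,68),(400,188),(188,330)): print('cr',onz(a,*q(u,v),.01))
# meter top face corners z=.118
for u,v in((200,160),(358,60),(405,128),(240,230)): print('mt',onz(a,*q(u,v),.118))
for n,p,z in(('reel',(305,259),.042),('flux',(269,167),.05),('pcb',(318,157),.01)):print(n,onz(a,*p,z))
E
```

```text
cam [[ 0.0055 -0.9865  0.1634]
 [-0.9999 -0.008  -0.0142]
 [ 0.0153 -0.1633 -0.9865]]
root [0.4939 0.1963 0.185 ]
lip [0.503  0.1704 0.1945]
119
edge [0.8811 0.4729 0.4857 0.1999] 28.22445
-0.15993210220582998 0.17826306618001583 ends [0.3448 0.1242] [0.6428 0.2842] 0.0021856897418431145
side (353.1375, 228.26693227091633) [0.5017 0.1717 0.1945]
side (356.64374999999995, 243.88446215139442) [0.4946 0.2053 0.1945]
cr [ 0.5436 -0.1604  0.01  ]
cr [ 0.5908 -0.2302  0.01  ]
cr [ 0.551  -0.2591  0.01  ]
cr [ 0.5037 -0.1888  0.01  ]
mt [ 0.5435 -0.1792  0.118 ]
mt [ 0.5743 -0.2272  0.118 ]
mt [ 0.5537 -0.2409  0.118 ]
mt [ 0.5225 -0.1909  0.118 ]
reel [ 0.4293 -0.0116  0.042 ]
flux [0.6634 0.0834 0.05  ]
pcb [ 0.7018 -0.0427  0.01  ]
```

jog_arm(deltas=[0.24, -0.166, 0.01, 0, 0, -10, 1, 0.24, -0.166, 0.01, 0, 0, -10, 1, 0.24, -0.166, 0.01, 0, 0, -10, 1, 0.24, -0.166, 0.01, 0, 0, -10, 1, 0.24, -0.166, 0.01, 0, 0, -10, 1, 0.24, -0.166, 0.01, 0, 0, -10, 1, 0.477, -0.333, 0.02, 0, 0, -19.4, 1, 0.477, -0.333, 0.02, 0, 0, -19.4, 1])

```text
time: 1.0
tool_pos: [0.4263, -0.3537, 0.2348]
tcp_rot: [3.002, 0.924, 0.0]
wrist_force: [1.3, -0.3, -0.1]
width: 1.0
grip_force: 0.0
```

jog_arm(deltas=[0.04, -0.011, 0.003, 0, 0, 0, 1, 0.08, -0.022, 0.006, 0, 0, 0, 1, 0.12, -0.033, 0.01, 0, 0, 0, 1, 0.155, -0.044, 0.014, 0, 0, 0, 1, 0.175, -0.05, 0.015, 0, 0, 0, 1, 0.18, -0.051, 0.015, 0, 0, 0, 1, 0.18, -0.051, 0.015, 0, 0, 0, 1])

```text
time: 1.7
tool_pos: [0.5462, -0.2118, 0.2196]
tcp_rot: [-3.003, -0.922, 0.001]
wrist_force: [-0.8, 0.9, 0.2]
width: 1.0
grip_force: 0.0
```

```bash
python3 - <<'E'
from h import *
np.set_printoptions(precision=4,suppress=True)
c=cam('wrist','w1.png');print(c['origin'],att(c),c['fx'],readout.read_state()['tool_pos'],readout.read_state()['tcp_rot'])
print(proj(c,(.548,-.2096,.118)))
E
```

```text
[ 0.6159 -0.1648  0.3456] [[ 0.5613 -0.7829 -0.2685]
 [-0.8276 -0.5313 -0.1811]
 [-0.0008  0.3238 -0.9461]] 300.75035793240977 [ 0.5458 -0.2125  0.2197] [ 3.0034  0.9209 -0.001 ]
[319.2732 202.5002]
```

View pics/w1.png

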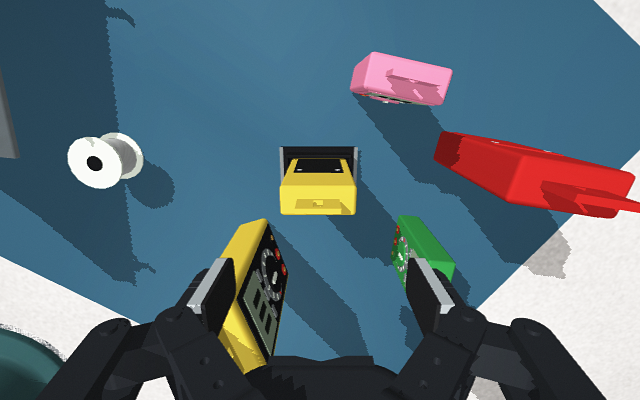

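The wrist view shows the small meter's top at px (280–356, 187–215), centred at (318,201). That matches the predicted (319,202), and its edges run parallel to the image, so the grasp is aligned. Next I'll check finger clearance to the big yellow and green meters.

```bash
python3 - <<'E'
from h import *
np.set_printoptions(precision=4,suppress=True)
a=cam('top');w=cam('wrist')
# rectangles of the wrist view features
print('top-left/right',onz(w,280,187,.118),onz(w,356,187,.118),onz(w,280,212,.118),onz(w,356,212,.118))
for z in(.1,.15,.18):
  print(z,'bigY',[onz(a,u,v,z)[:2] for u,v in((366,248),(380,244),(411,270),(403,281))],'w',onz(w,265,222,z)[:2])
  print(z,'green',[onz(a,u,v,z)[:2] for u,v in((425,210),(448,205),(455,222))],'w',onz(w,415,217,z)[:2])
for t in(-.062,.062):
  p=np.array([.548+.559*t,-.2096-.829*t,.087]);print('tip',p,proj(a,p),proj(w,p))
E
```

```text
top-left/right [ 0.5407 -0.1779  0.118 ] [ 0.5743 -0.2276  0.118 ] [ 0.5226 -0.189   0.118 ] [ 0.5572 -0.2402  0.118 ]
0.1 bigY [array([ 0.4538, -0.1587]), array([ 0.4636, -0.1925]), array([ 0.4022, -0.2657]), array([ 0.3762, -0.2459])] w [ 0.4997 -0.1847]
0.1 green [array([ 0.5472, -0.3036]), array([ 0.56  , -0.3604]), array([ 0.5183, -0.3759])] w [ 0.5779 -0.2919]
0.15 bigY [array([ 0.4504, -0.1531]), array([ 0.4598, -0.1854]), array([ 0.4011, -0.2553]), array([ 0.3762, -0.2365])] w [ 0.5232 -0.1809]
0.15 green [array([ 0.5396, -0.2916]), array([ 0.5518, -0.3459]), array([ 0.512 , -0.3606])] w [ 0.5855 -0.2663]
0.18 bigY [array([ 0.4484, -0.1498]), array([ 0.4575, -0.1812]), array([ 0.4004, -0.2491]), array([ 0.3762, -0.2308])] w [ 0.5373 -0.1787]
0.18 green [array([ 0.5351, -0.2844]), array([ 0.5469, -0.3372]), array([ 0.5082, -0.3515])] w [ 0.5901 -0.251 ]
tip [ 0.5133 -0.1582  0.087 ] [364.9678 223.995 ] [249.8792 189.5002]
tip [ 0.5827 -0.261   0.087 ] [406.1538 196.4686] [387.5762 189.6131]
```

jog_arm(deltas=[0.004, -0.001, 0.03, 0, 0, 0, 1, 0.0045, -0.0015, 0.06, 0, 0, 0, 1, 0.0045, -0.0015, 0.085, 0, 0, 0, 1, 0.0045, -0.0015, 0.105, 0, 0, 0, 1, 0.0045, -0.0015, 0.114, 0, 0, 0, 1, 0.0045, -0.0015, 0.116, 0, 0, 0, 1, 0.0045, -0.0015, 0.116, 0, 0, 0, 1])

```text
time: 2.55
tool_pos: [0.5491, -0.2093, 0.1044]
tcp_rot: [3.004, 0.918, 0.001]
wrist_force: [0.0, -0.9, 0.2]
width: 1.002
grip_force: 0.0
```

jog_arm(deltas=[0, 0, 0, 0, 0, 0, -1, 0, 0, 0, 0, 0, 0, -1, 0, 0, 0, 0, 0, 0, -1, 0, 0, 0, 0, 0, 0, -1, 0, 0, 0, 0, 0, 0, -1, 0, 0, 0, 0, 0, 0, -1], squeeze=40)

```text
time: 3.15
tool_pos: [0.5499, -0.2088, 0.1056]
tcp_rot: [3.002, 0.92, 0.003]
wrist_force: [-0.7, 1.3, 5.7]
width: 0.716
grip_force: 43.9
```

jog_arm(deltas=[0, 0, -0.005, 0, 0, 0, -1, 0, 0, -0.015, 0, 0, 0, -1, 0, 0, -0.03, 0, 0, 0, -1, 0, 0, -0.05, 0, 0, 0, -1, 0, 0, -0.075, 0, 0, 0, -1, 0, 0, -0.1, 0, 0, 0, -1, 0, 0, -0.11, 0, 0, 0, -1, 0, 0, -0.11, 0, 0, 0, -1])

```text
time: 3.95
tool_pos: [0.5504, -0.2091, 0.2167]
tcp_rot: [3.001, 0.919, 0.006]
wrist_force: [0.6, -0.0, -2.3]
width: 0.719
grip_force: 44.4
```

jog_arm(deltas=[0.01, -0.018, 0, 0, 0, -5, -1, 0.026, -0.046, 0, 0, 0, -12, -1, 0.044, -0.078, 0, 0, 0, -20, -1, 0.063, -0.111, 0, 0, 0, -28, -1, 0.082, -0.144, 0, 0, 0, -36, -1, 0.1, -0.177, 0, 0, 0, -44, -1, 0.115, -0.203, 0, 0, 0, -51, -1, 0.122, -0.215, 0, 0, 0, -55, -1])

```text
time: 4.75
tool_pos: [0.5279, 0.0404, 0.212]
tcp_rot: [-2.231, -2.208, 0.003]
wrist_force: [-0.1, 0.4, -2.0]
width: 0.72
grip_force: 44.5
```

jog_arm(deltas=[0.015, -0.001, 0.003, 0, 0, -5, -1, 0.035, -0.003, 0.006, 0, 0, -11, -1, 0.06, -0.005, 0.01, 0, 0, -18, -1, 0.08, -0.007, 0.015, 0, 0, -24, -1, 0.09, -0.009, 0.02, 0, 0, -28, -1, 0.093, -0.009, 0.022, 0, 0, -29, -1, 0.093, -0.009, 0.022, 0, 0, -29, -1, 0.093, -0.009, 0.022, 0, 0, -29, -1])

```text
time: 5.55
tool_pos: [0.5219, 0.1305, 0.1913]
tcp_rot: [-1.618, -2.692, 0.002]
wrist_force: [0.4, 0.9, -1.7]
width: 0.718
grip_force: 44.5
```

```bash
python3 - <<'E'
from h import *
np.set_printoptions(precision=4,suppress=True)
a=cam('top');b=cam('side');w=cam('wrist')
s=readout.read_state();print(s['tool_pos'],s['tcp_rot'],s['wrist_force'])
lip=(.5025,.171,.1945)
for c in(a,b,w):print(proj(c,lip),proj(c,s['tool_pos']))
T=np.zeros((600,800,3),np.uint8)
wc=w['color'][:, :];T[:400,:640]=wc
def crop(c,p,k,W,H):
    u,v=np.round(p).astype(int);i=c['color'][max(v-H//2,0):v+H//2,u-W//2:u+W//2];print('crop',u-W//2,v-H//2,k);return cv2.resize(i,None,fx=k,fy=k,interpolation=cv2.INTER_CUBIC)
A=crop(a,proj(a,(.51,.16,.19)),5,56,40);T[400:600,:280]=A
B=crop(b,proj(b,(.51,.16,.19)),5,100,40);T[400:600,290:790]=B
cv2.imwrite('pics/e.png',T)
E
```

```text
[0.5224 0.1304 0.1921] [1.6184 2.6922 0.0002] [-0.3658 -1.2541 -2.9667]
[221.4208 222.0152] [240.307  213.3956]
[352.6409 227.9078] [341.3859 211.8331]
[322.8204 189.8302] [319.5226 277.1439]
crop 199 199 5
crop 298 205 5
```

View pics/e.png

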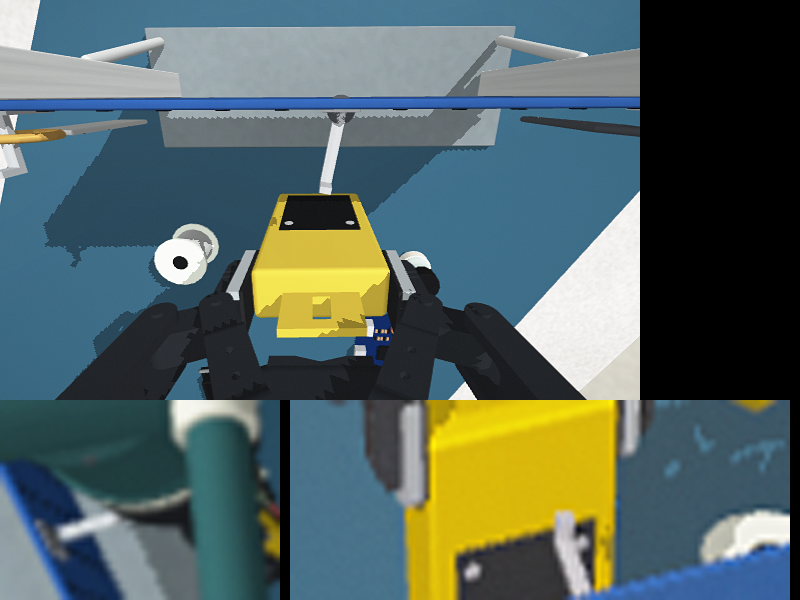

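The wrist view shows the slot at (321.5,308), the hook lip at (325,187), the hook root at (341,110) and the panel edge level at row about 104, so the meter is square to the panel. The hook is swung to the image left. I'll compute the offsets.

```bash
python3 - <<'E'
from h import *
np.set_printoptions(precision=4,suppress=True)
w=cam('wrist');s=readout.read_state();p=s['tool_pos'];M=R.from_rotvec(s['tcp_rot']).as_matrix()
tl=lambda q:M.T@(q-p)
print(p,'tool x yaw',np.degrees(np.arctan2(M[1,0],M[0,0])),'tilt',M[2])
print('slot',tl(onz(w,321.5,308,p[2]+.0224)))
for v in(182,187,192): print('lip',v,tl(onz(w,325,v,.1945)))
print('root bar',tl(onz(w,339,122,.1865)))
print('panel edge L,R',tl(onz(w,20,108,.195)),tl(onz(w,620,109,.195)), 'back',tl(onz(w,20,98,.195)))
g=cv2.cvtColor(w['color'],cv2.COLOR_BGR2HSV)
for u in(100,250,450,580):
  col=g[90:120,u];k=[90+i for i in range(30) if col[i,2]>130 and col[i,1]>150];print(u,k[:1],k[-1:])
E
```

```text
[0.5224 0.1305 0.1921] tool x yaw 117.98189477406322 tilt [-0.0003  0.0005 -1.    ]
slot [-0.0001  0.0009 -0.0224]
lip 182 [ 0.0486  0.0024 -0.0024]
lip 187 [ 0.0463  0.0024 -0.0024]
lip 192 [ 0.0441  0.0025 -0.0024]
root bar [0.0728 0.0084 0.0056]
panel edge L,R [ 0.0788 -0.1172 -0.003 ] [ 0.0784  0.1182 -0.0029] back [ 0.0826 -0.116  -0.003 ]
100 [99] [108]
250 [98] [107]
450 [97] [106]
580 [97] [106]
```

jog_arm(deltas=[0.005, 0.0005, 0.006, 0, 0, 0, -1, 0.012, 0.001, 0.015, 0, 0, 0, -1, 0.02, 0.0015, 0.022, 0, 0, 0, -1, 0.027, 0.0015, 0.025, 0, 0, 0, -1, 0.03, 0.0015, 0.0255, 0, 0, 0, -1, 0.03, 0.0015, 0.0255, 0, 0, 0, -1, 0.03, 0.0015, 0.0255, 0, 0, 0, -1])

```text
time: 6.45
tool_pos: [0.5096, 0.1585, 0.1667]
tcp_rot: [1.616, 2.694, 0.001]
wrist_force: [0.0, 0.2, -1.8]
width: 0.72
grip_force: 44.5
```

```bash
python3 - <<'E'
from h import *
np.set_printoptions(precision=4,suppress=True)
b=cam('side');w=cam('wrist')
s=readout.read_state();print(s['tool_pos'],s['tcp_rot'],s['wrist_force'])
p=s['tool_pos'];M=R.from_rotvec(s['tcp_rot']).as_matrix()
lip=p+M@[.0165,.0,0];lip[2]=.1945;eye=p+M@[0,0,-.0224]
for c in(b,w):print(proj(c,lip),proj(c,eye))
T=np.zeros((600,800,3),np.uint8)
def crop(c,p,k,W,H):
    u,v=np.round(p).astype(int);print('crop',u-W//2,v-H//2,k);return cv2.resize(c['color'][v-H//2:v+H//2,u-W//2:u+W//2],None,fx=k,fy=k,interpolation=cv2.INTER_CUBIC)
T[:600,:400]=crop(w,(325,270),4,100,150)
T[:400,410:790]=crop(b,proj(b,eye),10,38,40)
cv2.imwrite('pics/f.png',T)
E
```

```text
[0.5097 0.1582 0.1668] [1.6163 2.6931 0.0009] [-0.763  -0.2077 -2.271 ]
[352.9296 228.7172] [348.2272 225.0885]
[319.1558 281.2949] [319.1842 307.8164]
crop 275 195 4
crop 329 205 10
```

View pics/f.png

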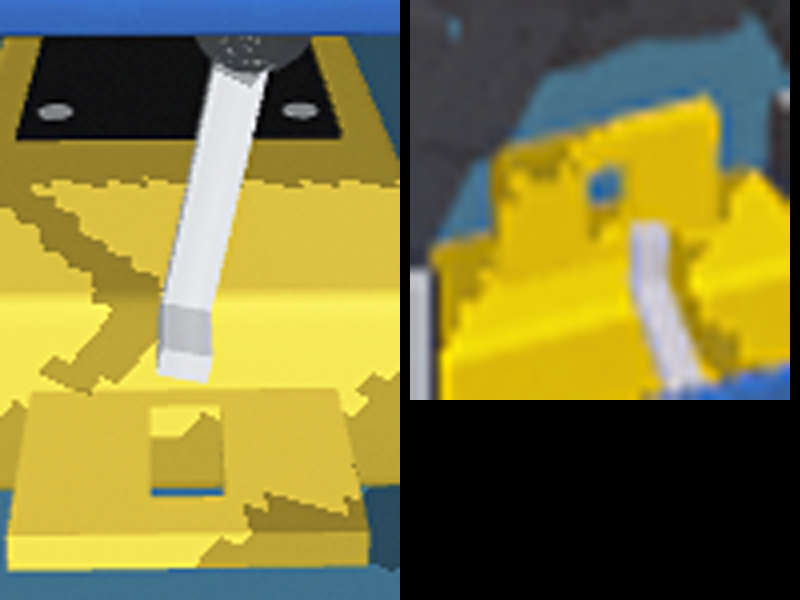

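Wrist crop: the slot spans crop px 150–223 and the lip 158–212, so they are laterally aligned within 0.5 mm. Side crop: slot at side px (348.5,223.5), lip top at (353,227.2). I'll triangulate the relative offset.

```bash
python3 - <<'E'
from h import *
from scipy.optimize import least_squares
np.set_printoptions(precision=4,suppress=True)
b=cam('side');w=cam('wrist');s=readout.read_state();p=s['tool_pos'];M=R.from_rotvec(s['tcp_rot']).as_matrix()
def tri(uw,ub):
    f=lambda q:np.r_[proj(w,q)-uw,proj(b,q)-ub]
    r=least_squares(f,p+[0,0,.02],x_scale=.01);return M.T@(r.x-p),r.fun
W=lambda u,v:np.array([275+u/4,195+v/4]);B=lambda u,v:np.array([329+(u-410)/10,205+v/10])
# crop centres shift by half px
L=tri(W(184,365),B(650,224));S=tri(W(186.5,450),B(605,185))
C=[tri(W(8,533),B(498,150)),tri(W(369,533),B(712,95))]
print('lip top',L,'\nslot',S,'\ntab top corners',C)
# tab-only fit from wrist: unknown x,y,z of eye (tool frame), back-plane points
pts=[(-.017,-.012,8,533),(.017,-.012,369,533),(-.017,.010,30,392),(.017,.010,341,392)]
f=lambda q:np.concatenate([proj(w,p+M@(q+[.002,y,z]))-W(u,v) for y,z,u,v in pts])
r=least_squares(f,[0,0,-.022],x_scale=.01);print('eye tool',r.x,r.fun)
E
```

```text
lip top (array([ 0.0164,  0.0007, -0.0308]), array([-0.0893, -0.1225, -0.4577, -0.367 ])) 
slot (array([ 0.0045,  0.0011, -0.028 ]), array([0.0777, 0.1305, 0.4063, 0.4108])) 
tab top corners [(array([-0.0738, -0.0283,  0.0437]), array([2.2337, 3.7032, 7.7321, 7.7083])), (array([ 0.0425,  0.0092, -0.0809]), array([-0.2904, -0.7774, -3.3967, -5.273 ]))]
eye tool [-0.0014  0.0011 -0.023 ] [-0.3267  0.4855 -0.0954  0.4244  0.9214 -0.5168 -0.4216 -0.5607]
```

jog_arm(deltas=[0.004, 0, 0.0005, 0, 0, 0, -1, 0.008, -0.0003, 0.0008, 0, 0, 0, -1, 0.012, -0.0003, 0.0008, 0, 0, 0, -1, 0.013, -0.0003, 0.0008, 0, 0, 0, -1, 0.014, -0.0003, 0.0008, 0, 0, 0, -1, 0.015, -0.0003, 0.0008, 0, 0, 0, -1, 0.0155, -0.0003, 0.0008, 0, 0, 0, -1, 0.016, -0.0003, 0.0008, 0, 0, 0, -1])

```text
time: 7.45
tool_pos: [0.5016, 0.1722, 0.1656]
tcp_rot: [1.617, 2.694, 0.0]
wrist_force: [0.4, -0.6, -1.8]
width: 0.715
grip_force: 44.5
```

jog_arm(deltas=[0.001, 0, 0, 0, 0, 0, -1, 0.0015, 0, 0, 0, 0, 0, -1, 0.002, 0, 0, 0, 0, 0, -1, 0.002, 0, 0, 0, 0, 0, -1])

```text
time: 7.85
tool_pos: [0.5007, 0.174, 0.1656]
tcp_rot: [1.617, 2.694, 0.0]
wrist_force: [-0.1, 0.2, -2.5]
width: 0.715
grip_force: 44.5
```

jog_arm(deltas=[0.001, 0, 0, 0, 0, 0, -1, 0.002, 0, 0, 0, 0, 0, -1, 0.003, 0, 0, 0, 0, 0, -1, 0.004, 0, 0, 0, 0, 0, -1, 0.005, 0, 0, 0, 0, 0, -1, 0.006, 0, 0, 0, 0, 0, -1])

```text
time: 8.45
tool_pos: [0.4986, 0.1794, 0.166]
tcp_rot: [1.616, 2.692, 0.002]
wrist_force: [3.7, -0.9, -2.8]
width: 0.719
grip_force: 44.5
```

```bash
python3 - <<'E'
from h import *
np.set_printoptions(precision=4,suppress=True)
b=cam('side');w=cam('wrist')
s=readout.read_state();print(s['tool_pos'],s['tcp_rot'],s['wrist_force'])
T=np.zeros((600,800,3),np.uint8)
T[:600,:480]=cv2.resize(w['color'][210:360,265:385],None,fx=4,fy=4,interpolation=cv2.INTER_CUBIC)
T[:400,490:800]=cv2.resize(b['color'][205:245,337:368],None,fx=10,fy=10,interpolation=cv2.INTER_CUBIC)
cv2.imwrite('pics/g.png',T)
E
```

```text
[0.4985 0.1796 0.1659] [1.616  2.6927 0.002 ] [ 4.8427 -0.3117 -2.4911]
```

View pics/g.png

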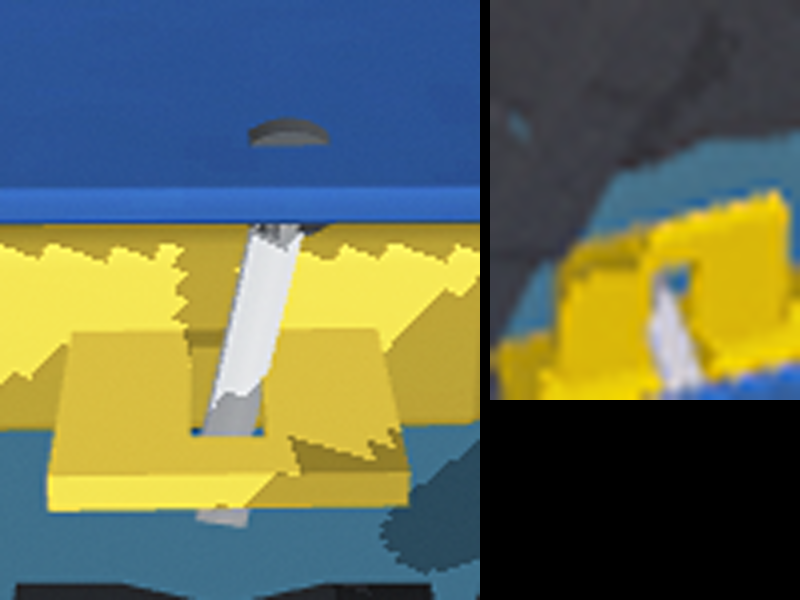

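The lip is fully through the slot: it shows beyond the tab at crop (222,518), and the bar touches the slot's right edge with about 5 N. Next I lower a little and shift in tool +y to straighten the hook gently.

jog_arm(deltas=[0, 0.001, 0.002, 0, 0, 0, -1, 0, 0.002, 0.004, 0, 0, 0, -1, 0, 0.003, 0.005, 0, 0, 0, -1, 0, 0.004, 0.005, 0, 0, 0, -1, 0, 0.005, 0.005, 0, 0, 0, -1, 0, 0.006, 0.005, 0, 0, 0, -1, 0, 0.007, 0.005, 0, 0, 0, -1, 0, 0.008, 0.005, 0, 0, 0, -1])

```text
time: 9.35
tool_pos: [0.5029, 0.1818, 0.1595]
tcp_rot: [-1.615, -2.691, 0.007]
wrist_force: [-4.3, -5.0, -2.6]
width: 0.716
grip_force: 44.6
```

jog_arm(deltas=[0, 0.0006, 0, 0, 0, 0, -1, 0, -0.0002, 0, 0, 0, 0, -1, 0, -0.0008, 0, 0, 0, 0, -1, 0, -0.0008, 0, 0, 0, 0, -1])

```text
time: 9.75
tool_pos: [0.5034, 0.1823, 0.16]
tcp_rot: [-1.616, -2.693, 0.002]
wrist_force: [-3.0, -1.5, -4.0]
width: 0.718
grip_force: 44.4
```

```bash
python3 - <<'E'
from h import *
np.set_printoptions(precision=4,suppress=True)
b=cam('side');w=cam('wrist')
s=readout.read_state();print(s['tool_pos'],s['tcp_rot'],s['wrist_force'])
T=np.zeros((600,800,3),np.uint8)
T[:600,:480]=cv2.resize(w['color'][210:360,265:385],None,fx=4,fy=4,interpolation=cv2.INTER_CUBIC)
T[:400,490:800]=cv2.resize(b['color'][205:245,337:368],None,fx=10,fy=10,interpolation=cv2.INTER_CUBIC)
cv2.imwrite('pics/i.png',T)
E
```

```text
[0.5034 0.1823 0.1601] [-1.6161 -2.6928  0.0022] [-2.6454 -2.7287 -4.221 ]
```

View pics/i.png

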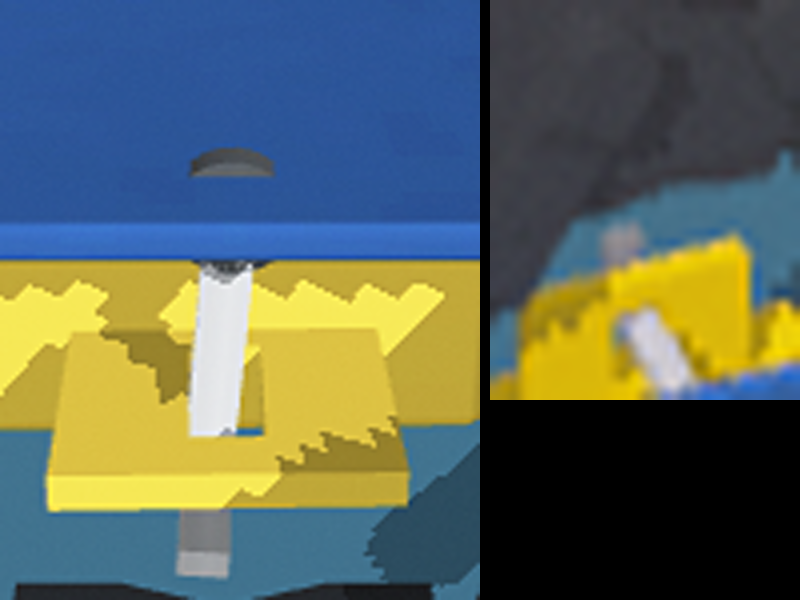

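The hook is now nearly straight, about 0.07 rad left (lip at crop x 204, root at 230). One more small sideways nudge, then slide toward the panel.

jog_arm(deltas=[0, 0.001, 0, 0, 0, 0, -1, 0, 0.002, 0, 0, 0, 0, -1, 0, 0.0025, 0, 0, 0, 0, -1, 0, 0.001, 0, 0, 0, 0, -1, 0.001, 0.001, 0, 0, 0, 0, -1, 0.003, 0.001, 0, 0, 0, 0, -1, 0.005, 0.001, 0, 0, 0, 0, -1, 0.006, 0.001, 0, 0, 0, 0, -1])

```text
time: 10.65
tool_pos: [0.5024, 0.1888, 0.1608]
tcp_rot: [1.616, 2.693, 0.001]
wrist_force: [-2.2, -2.0, -2.5]
width: 0.716
grip_force: 44.5
```

jog_arm(deltas=[0.0005, 0, 0.0005, 0, 0, 0, -1, 0.001, 0, 0.001, 0, 0, 0, -1, 0.0015, 0, 0.0015, 0, 0, 0, -1, 0.002, 0, 0.002, 0, 0, 0, -1, 0.002, 0, 0.002, 0, 0, 0, -1])

```text
time: 11.15
tool_pos: [0.5014, 0.1904, 0.1585]
tcp_rot: [1.617, 2.694, 0.001]
wrist_force: [-0.3, -1.6, -1.7]
width: 0.719
grip_force: 44.6
```

jog_arm(deltas=[0.0005, 0, 0, 0, 0, 0, -1, 0.001, 0, 0, 0, 0, 0, -1, 0.0015, 0, 0, 0, 0, 0, -1, 0.002, 0, 0, 0, 0, 0, -1, 0.002, 0, 0, 0, 0, 0, -1])

```text
time: 11.65
tool_pos: [0.5004, 0.1921, 0.1586]
tcp_rot: [1.617, 2.694, 0.001]
wrist_force: [-0.4, -0.2, -2.0]
width: 0.718
grip_force: 44.5
```

jog_arm(deltas=[0.0005, 0, 0, 0, 0, 0, -1, 0.001, 0, 0, 0, 0, 0, -1, 0.0015, 0, 0, 0, 0, 0, -1, 0.0015, 0, 0, 0, 0, 0, -1])

```text
time: 12.05
tool_pos: [0.5003, 0.1923, 0.1586]
tcp_rot: [1.615, 2.692, -0.001]
wrist_force: [2.4, -5.1, -2.6]
width: 0.723
grip_force: 44.6
```

jog_arm(deltas=[0.0003, 0, 0, 0, 0, 0, -1, 0.0006, 0, 0, 0, 0, 0, -1, 0.001, 0, 0, 0, 0, 0, -1, 0.001, 0, 0, 0, 0, 0, -1])

```text
time: 12.45
tool_pos: [0.5003, 0.1924, 0.1587]
tcp_rot: [1.613, 2.691, -0.003]
wrist_force: [4.0, -9.2, -2.8]
width: 0.716
grip_force: 44.6
```

jog_arm(deltas=[-0.001, 0, 0, 0, 0, 0, -1, -0.0018, 0, 0, 0, 0, 0, -1, -0.0018, 0, 0.0005, 0, 0, 0, -1, -0.0018, 0, 0.001, 0, 0, 0, -1, -0.0018, 0, 0.001, 0, 0, 0, -1])

```text
time: 12.95
tool_pos: [0.5003, 0.1924, 0.1579]
tcp_rot: [1.616, 2.693, 0.0]
wrist_force: [1.7, -5.0, -0.1]
width: 0.714
grip_force: 44.8
```

jog_arm(deltas=[0, 0, 0.0005, 0, 0, 0, -1, 0, 0, 0.001, 0, 0, 0, -1, 0, 0, 0.001, 0, 0, 0, -1])

```text
time: 13.25
tool_pos: [0.5003, 0.1924, 0.1569]
tcp_rot: [1.616, 2.693, 0.0]
wrist_force: [1.8, -5.0, -0.0]
width: 0.716
grip_force: 44.8
```

jog_arm(deltas=[0, 0, 0.0005, 0, 0, 0, -1, 0, 0, 0.001, 0, 0, 0, -1, 0, 0, 0.001, 0, 0, 0, -1])

```text
time: 13.55
tool_pos: [0.5004, 0.1924, 0.1565]
tcp_rot: [1.616, 2.693, 0.0]
wrist_force: [-0.8, -5.8, 3.4]
width: 0.721
grip_force: 45.3
```

```bash
python3 - <<'E'
from h import *
np.set_printoptions(precision=4,suppress=True)
b=cam('side');w=cam('wrist')
s=readout.read_state();print(s['tool_pos'],s['tcp_rot'],s['wrist_force'])
T=np.zeros((600,800,3),np.uint8)
T[:600,:480]=cv2.resize(w['color'][230:380,265:385],None,fx=4,fy=4,interpolation=cv2.INTER_CUBIC)
T[:400,490:800]=cv2.resize(b['color'][205:245,340:371],None,fx=10,fy=10,interpolation=cv2.INTER_CUBIC)
cv2.imwrite('pics/j.png',T)
E
```

```text
[0.5004 0.1924 0.1565] [1.6155 2.6931 0.0002] [-0.3903 -6.1436  2.9692]
```

View pics/j.png

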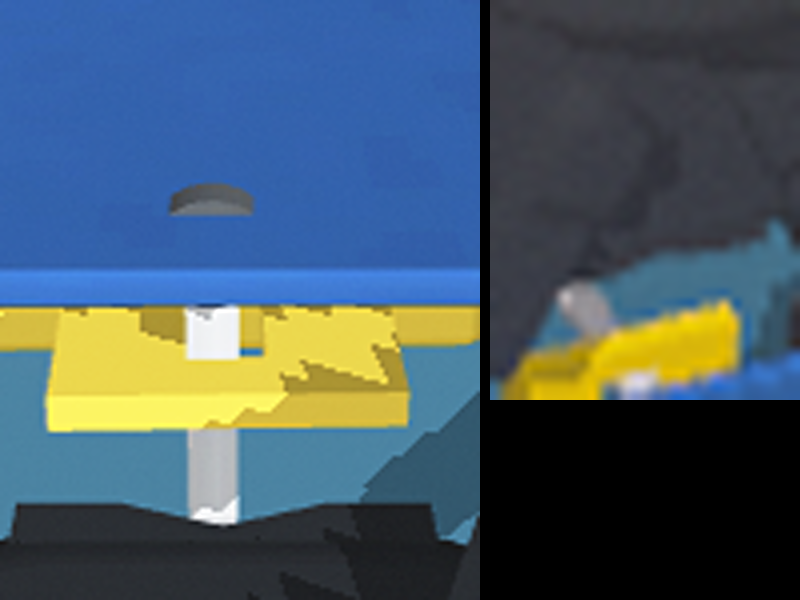

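The hook is now straight. The tab sits at the panel with the slot top resting on the bar (vertical force has gone to +3 N). I'll ease the preload, centre it about 1 mm sideways, then release gradually.

jog_arm(deltas=[-0.0004, -0.0004, -0.0003, 0, 0, 0, -1, -0.0008, -0.0008, -0.0005, 0, 0, 0, -1, -0.0008, -0.0008, -0.0005, 0, 0, 0, -1])

```text
time: 13.95
tool_pos: [0.5002, 0.1923, 0.1566]
tcp_rot: [1.617, 2.693, 0.003]
wrist_force: [1.9, 0.1, 1.1]
width: 0.714
grip_force: 44.9
```

jog_arm(deltas=[0, 0, 0, 0, 0, 0, -1, 0, 0, 0, 0, 0, 0, -1, 0, 0, 0, 0, 0, 0, -1], squeeze=20)

```text
time: 14.25
tool_pos: [0.5001, 0.1922, 0.1565]
tcp_rot: [1.617, 2.693, 0.003]
wrist_force: [1.8, 2.4, 2.7]
width: 0.716
grip_force: 45.2
```

jog_arm(deltas=[0.0005, 0, 0, 0, 0, 0, -1, 0.0005, 0, 0, 0, 0, 0, 0.45, 0.0005, 0, 0, 0, 0, 0, 0.5, 0.0005, 0, 0, 0, 0, 0, 0.55, 0.0005, 0, 0, 0, 0, 0, 0.6, 0.0005, 0, 0, 0, 0, 0, 0.7, 0.0005, 0, 0, 0, 0, 0, 0.85, 0.0005, 0, 0, 0, 0, 0, 1])

```text
time: 15.05
tool_pos: [0.4992, 0.1918, 0.1558]
tcp_rot: [-1.617, -2.693, 0.001]
wrist_force: [1.2, -1.8, -0.8]
width: 1.0
grip_force: 0.0
```

jog_arm(deltas=[0, 0, 0, 0, 0, 0, 1, 0, 0, 0, 0, 0, 0, 1, 0, 0, 0, 0, 0, 0, 1, 0, 0, 0, 0, 0, 0, 1])

```text
time: 15.45
tool_pos: [0.4993, 0.192, 0.156]
tcp_rot: [-1.617, -2.693, 0.0]
wrist_force: [0.5, -0.8, -0.4]
width: 0.996
grip_force: 0.0
```

```bash
python3 - <<'E'
from h import *
np.set_printoptions(precision=4,suppress=True)
b=cam('side');w=cam('wrist')
s=readout.read_state();print(s['tool_pos'],s['wrist_force'],s['width'])
T=np.zeros((600,800,3),np.uint8)
T[:400,:640]=w['color']
T[400:600,:320]=cv2.resize(b['color'][205:245,320:384],None,fx=5,fy=5,interpolation=cv2.INTER_CUBIC)
T[400:600,330:630]=cv2.resize(w['color'][290:370,260:380],None,fx=2.5,fy=2.5,interpolation=cv2.INTER_CUBIC)
cv2.imwrite('pics/k.png',T)
E
```

```text
[0.4994 0.192  0.1561] [-0.1013  0.0317 -0.1407] 1.0005582434464282
```

View pics/k.png

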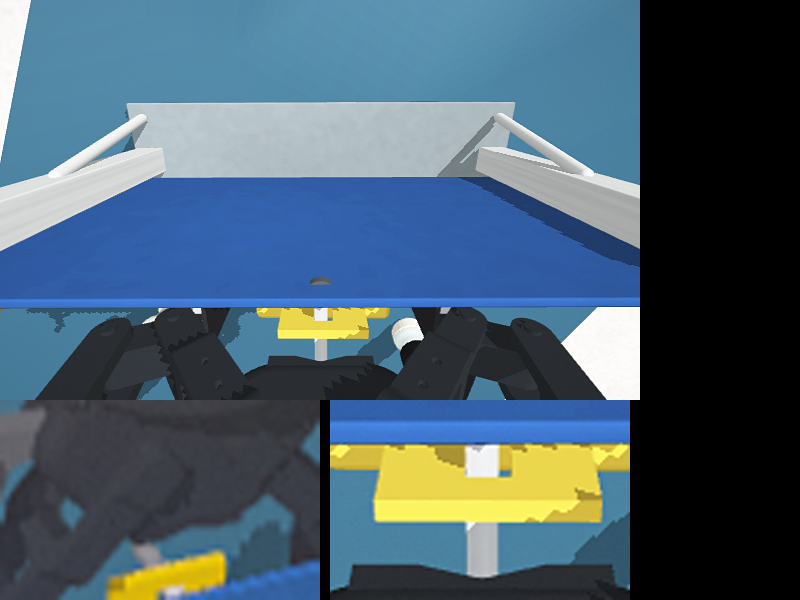

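The meter hangs on the hook with the tab upright, level and close to the panel. That view put me one over the 10-picture limit: I miscounted and have used 11, so I'll view no more and check with numbers only. Now I retract straight up.

jog_arm(deltas=[0, 0, -0.003, 0, 0, 0, 1, 0, 0, -0.01, 0, 0, 0, 1, 0, 0, -0.025, 0, 0, 0, 1, 0, 0, -0.045, 0, 0, 0, 1, 0, 0, -0.07, 0, 0, 0, 1, 0, 0, -0.1, 0, 0, 0, 1, 0, 0, -0.11, 0, 0, 0, 1, 0, 0, -0.11, 0, 0, 0, 1])

```text
time: 16.35
tool_pos: [0.5009, 0.1925, 0.2692]
tcp_rot: [1.615, 2.691, 0.007]
wrist_force: [1.0, 1.3, -0.1]
width: 0.999
grip_force: 0.0
```

jog_arm(deltas=[-0.03, 0, 0, 0, 0, 0, 1, -0.07, 0, 0, 0, 0, 0, 1, -0.11, 0, 0, 0, 0, 0, 1, -0.14, 0, 0, 0, 0, 0, 1, -0.15, 0, 0, 0, 0, 0, 1, -0.15, 0, 0, 0, 0, 0, 1, -0.15, 0, 0, 0, 0, 0, 1])

```text
time: 17.05
tool_pos: [0.5691, 0.0602, 0.2649]
tcp_rot: [-1.616, -2.692, 0.001]
wrist_force: [0.9, 0.7, -0.3]
width: 0.995
grip_force: 0.0
```

```bash
python3 - <<'E'
from h import *
np.set_printoptions(precision=4,suppress=True)
w=cam('wrist');s=readout.read_state();p=s['tool_pos'];M=R.from_rotvec(s['tcp_rot']).as_matrix();print(p,s['wrist_force'])
g=cv2.cvtColor(w['color'],cv2.COLOR_BGR2HSV)
y=((g[...,0]>20)&(g[...,0]<35)&(g[...,1]>140)&(g[...,2]>90)).astype(np.uint8)
n,l,st,ce=cv2.connectedComponentsWithStats(y)
for i in range(1,n):
    if st[i,4]>60: print(st[i],ce[i])
# expected: home poses in panel frame from first measurement
ex=np.array([-.469,.883,0]);ey=np.array([.883,.469,0])
root=np.array([.5224,.1305,0])+ex*.079+ey*.0098
for nm,o,yy,z in(('panel edge',0,0,.195),('tab topL',.013,-.017,.1915),('tab topR',.013,.017,.1915),('front topL',.026,-.031,.1695),('front topR',.026,.031,.1695),('back topL',0,-.031,.1695)):
    print(nm,proj(w,root-ex*o+ey*yy+[0,0,z]))
# yellow per-row extents and panel bright edge
for r in range(0,400,6):
    c=np.nonzero(y[r])[0]; 
    c=c[(c>200)&(c<440)]
    if len(c)>15: print(r,c.min(),c.max(),end='; ')
E
```

```text
[0.5691 0.0605 0.2653] [-0.3715 -0.248  -0.3445]
[276   0  41  41 623] [294.7689   8.9149]
[326   0  45  41 672] [349.5327   8.689 ]
[  10  256  167  144 5370] [ 92.3799 325.5732]
panel edge [322.8134 -62.2416]
tab topL [292.1628 -30.5238]
tab topR [353.2043 -30.4647]
front topL [273.9648   7.3746]
front topR [370.8123   7.4741]
back topL [271.9045 -41.5079]
0 276 370; 6 276 370; 12 278 368;
```

```bash
python3 - <<'E'
from h import *
np.set_printoptions(precision=2,suppress=True)
ex=np.array([-.469,.883,0]);ey=np.array([.883,.469,0])
root=np.array([.5224,.1305,0])+ex*.079+ey*.0098
for k in range(2):
  for n in('top','side'):
    c=cam(n);g=cv2.cvtColor(c['color'],cv2.COLOR_BGR2HSV)
    y=((g[...,0]>20)&(g[...,0]<35)&(g[...,1]>140)&(g[...,2]>90)).astype(np.uint8)
    e=proj(c,root+[0,0,.185]);u,v=e.astype(int);m=np.zeros_like(y);m[v-35:v+35,u-35:u+35]=y[v-35:v+35,u-35:u+35]
    def mask(o):
        q=np.zeros_like(y)
        for h,yw,a,z0,z1 in((.013,.031,o,.0575,.1695),(.002,.017,o,.1695,.1915)):
            P=np.array([proj(c,root+ex*(-.013-o+sx*h)+ey*(sy*yw)+[0,0,z]) for sx in(-1,1) for sy in(-1,1) for z in(z0,z1)],np.float32)
            cv2.fillConvexPoly(q,cv2.convexHull(P).astype(np.int32),1)
        return q
    ys,xs=np.nonzero(m);print(n,len(xs),'bbox',(xs.min(),xs.max(),ys.min(),ys.max()) if len(xs) else None,'cent',(xs.mean(),ys.mean()) if len(xs) else None)
    for o in(0,.003,.006): 
        q=mask(o);Y,X=np.nonzero(q);print('  home+',o,X.min(),X.max(),Y.min(),Y.max())
print(readout.read_state()['wrist_force'])
E
```

```text
top 196 bbox (np.int64(215), np.int64(233), np.int64(214), np.int64(240)) cent (np.float64(221.98469387755102), np.float64(232.42857142857142))
  home+ 0 202 233 209 243
  home+ 0.003 203 234 209 242
  home+ 0.006 204 235 208 241
side 133 bbox (np.int64(342), np.int64(364), np.int64(235), np.int64(246)) cent (np.float64(353.0601503759398), np.float64(240.5187969924812))
  home+ 0 328 376 236 318
  home+ 0.003 328 375 234 317
  home+ 0.006 327 374 233 315
top 206 bbox (np.int64(215), np.int64(233), np.int64(214), np.int64(240)) cent (np.float64(221.9368932038835), np.float64(232.3495145631068))
  home+ 0 202 233 209 243
  home+ 0.003 203 234 209 242
  home+ 0.006 204 235 208 241
side 134 bbox (np.int64(342), np.int64(364), np.int64(235), np.int64(246)) cent (np.float64(353.1268656716418), np.float64(240.47761194029852))
  home+ 0 328 376 236 318
  home+ 0.003 328 375 234 317
  home+ 0.006 327 374 233 315
[ 0.33  0.01 -0.51]
```

```bash
python3 -c "
from h import *
print(finish_job())"
```

```text
the job is handed in; nothing more can be done
None
```

The meter is hanging on the middle hook, dial facing out, upright and still; camera checks put its back at the panel to within 1–2 mm. I handed it in at about 17 s, the highest force I read was about 10 N against the panel, I never touched the reel, jar or board, and I viewed 11 pictures, one over the limit of 10.

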